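# Swing the bench magnifier over the beetle and clamp its arm

### The job

Push the arm of the bench magnifier with a fingertip to swing the lens over the glass dish that holds the beetle, so that the dish is centred under the lens, then push the black clamp lever on top of the pillar clockwise (seen from above) as far as it goes, so that the arm is locked there. Push gently, keep off the lens glass, and leave the dishes and everything else on the desk where they are: nothing is to be picked up.

Things in the scene. Friction and masses are not known exactly. Their poses are not given: they have to be found in the camera images.
- stand: bench magnifier's fixed stand: round cream base 180 dia x 26 high, steel pillar 20 dia. Origin: centre of the underside of the base, on the pillar's axis (x, y are the pivot of both the swing arm and the clamp lever); z up. Its -x axis points roughly towards the robot. Heights above the desk: swivel hub 48 dia from 174 to 202, lever's boss 28 dia from 208 to 240
- mag_arm (a joint): swing angle of the magnifier's arm about the pillar, rad. 0: the arm points along the stand's -x axis; positive is anticlockwise seen from above (towards the stand's -y axis). Range -1.7 to 1.7. Stiff-moving, stays where it is left (0.75 kg; about 0.45 N m to swing it while the clamp is loose, locked when the clamp is tight)
- swing_tube: the swing arm with its lens head: a level steel tube 14 dia, its axis 188 above the desk, from 24 to 138 from the pillar's axis (the last 20 mm a black sleeve 21 dia), then a cream ring 140 outside dia, 24 thick (172 to 196 above the desk), round the lens. Origin on the pillar's axis at the tube's height; its -x axis runs along the tube towards the lens
- lens: the lens glass, 112 dia, in the middle of the ring. Origin: its centre, 210 from the pillar's axis, 184 above the desk
- clamp_lever (a joint): turn of the clamp lever, rad: grows clockwise seen from above; starts loose between 0 and 0.35, begins to bite at about 1.1 and ends at a stop at 1.75. About 0.12 N m to turn, a little more once it bites; stays where it is left. At 0 the lever points 60 degrees (1.047 rad) anticlockwise from the stand's +x axis, seen from above; at the stop 40 degrees clockwise from it
- lever_tip (a point): centre of the round end (17 dia) of the black clamp lever, 74 from the pillar's axis, 239 above the desk. The lever is a round bar 11 dia that falls to 233 above the desk at 30 from the axis; it sweeps over the far side of the pillar, above the hub (top at 202), with only the base and two vials below it
- dish_beetle: open glass petri dish 90 dia, 15 high, with a dark beetle 50 long with six legs in it; origin: centre of the underside. One of four such dishes that stand around the pillar, about 210 from its axis
- dish_snail: same dish with a snail shell 35 across
- dish_pods: same dish with three seed pods 35 long
- dish_rock: same dish with an angular stone 35 across
- forceps: steel forceps 118 long, 12 wide, 8 high, lying on the desk; origin: centre of the underside
- vial_a: small capped vial 26 dia, 60 high, upright to the stand's +y side; origin: centre of the underside
- vial_b: small capped vial 26 dia, 60 high, upright to the stand's -y side; origin: centre of the underside
- mug: white mug 82 dia, 95 high; origin: centre of the underside
- pin_tray: dark round tray of pins 92 dia, 28 high; origin: centre of the underside
- ethanol: white bottle with a cap 62 dia, 160 high, upright; origin: centre of the underside
- needle: dissecting needle with a wooden handle, 160 long, 9 high, lying on the desk; origin: centre of the underside
Mind the look-alikes: they are no part of the job. Leave any pink or red look-alike of the dish_beetle alone.

How it is judged (in metres and radians):
On the way, in this order (a step that is already met when the one before it is completed fails the run):
1. the lens is over the beetle's dish, the clamp still loose (horizontal distance between lens and dish_beetle below 0.015 m and value of joint clamp_lever below 0.9 rad), for 0.2 s.
2. the clamp lever is tight (value of joint clamp_lever above 1.5 rad and horizontal distance between lens and dish_beetle below 0.015 m), for 0.2 s.
At the end, for the whole second after the job is handed in: the lens's centre is within 15 mm, seen from above, of the centre of the beetle's dish; the clamp lever is turned to 1.5 rad or more of its 1.75; arm, lever and dish are at rest (all of step 2 and velocity of joint mag_arm between -0.05 and 0.05 rad/s and velocity of joint clamp_lever between -0.05 and 0.05 rad/s and linear speed of dish_beetle below 0.01 m/s); the robot touches nothing.
It fails at once if a dish was moved more than 10 mm or lifted (distance of any of dish_beetle, dish_snail, dish_pods, dish_rock from where it was at the start of the episode above 0.01 m).
It fails at once if another thing on the desk was moved more than 20 mm or lifted (distance of any of forceps, vial_a, vial_b, mug, pin_tray, ethanol, needle from where it was at the start of the episode above 0.02 m).
It fails at once if the lens glass was touched (contact force between lens and the fingers above 0.3 N or contact force between lens and the arm above 0.3 N).
It fails at once if the magnifier's arm was handled roughly (over 60 N, or swung faster than 2.5 rad/s) (contact force between swing_tube and the fingers above 60 N or contact force between swing_tube and the arm above 60 N or velocity of joint mag_arm above 2.5 rad/s or velocity of joint mag_arm below -2.5 rad/s).
It also fails if it takes over 51 s, if anything falls off the work surface, if the arm or the gripper's body presses on something with over 40 N, if the wrist force passes 120 N, or if a joint passes its speed limit or range.

### The arm

A 6-joint arm with a two-finger parallel gripper is mounted at the origin on the work surface. World frame = base frame: x ahead of the robot, y to its left, z up, the work surface at z = 0. Lengths are in m, angles in degrees, forces in N, time in s.
With the tool pointing down it reaches from about 0.3 to 0.75 m from the base axis. Payload 8.5 kg.
Tool frame: the origin (TCP) lies at the centre of the arm's flange, where the gripper is bolted on; the fingertips stand 166 mm ahead of it and the grasp point (between the pads) lies 147 mm ahead of it; z points along the fingers, y is the line along which they close (so a half turn about z gives the same grasp; the last joint's range is limited). The gripper opens to 88 mm and grips with 3 to 60 N. Pads are 18 mm wide; open, the fingers measure 123 mm over their backs; the gripper's body (75 mm by 187 mm) begins 45 mm behind the grasp point.
Start: joints at [-83.956, 21.807, 74.336, -0, 83.858, -12.336], TCP at [0.173, -0.522, 0.405] pointing down, gripper open.
Joint ranges: [-178.18, 178.18], [-50.72, 133.34], [12.68, 142.11], [-81.47, 261.47], [9.98, 163.14], [-165.26, 165.26]. Speed limits (degrees/s): [136.94, 136.94, 180, 180, 180, 180].

### API

Orientations are given as a 3x3 rotation matrix whose columns are the frame's x, y, z axes.
In Python, from plant import bot, vision gives the robot as it stands.
- The arm moves only by the tool drive_tool, never from a script. Its argument "rows" is a list of rows, each a list of 3 entries, a list of its own where there are three numbers: the shift along the world's x, y, z in mm, then the turn about the world's z in units of 5 degrees (1.0 is 5 degrees), then the finger opening in mm, from 0 to 88.1. A call has 1 to 12 rows; each row shifts and turns the commanded pose from where the row before left it; what a row does not reach is not made up. A row lasts 1/10 s, in which the tool goes at most 50 mm and 8.59 degrees, less where a joint would pass 70% of its speed; a pose out of reach is approached as far as the arm can. A call is refused whole if a number of a shift passes 50 or a number of a turn 1, either way. A call with a gripper value outside its range is refused whole. The fingers move at their own pace and stop on an object; "newtons" is the grip in N (left out, the last holds). Time passes only in rows, so rows that do not move let the fingers close. It gives the time, the measured TCP pose, the force, the opening and the grip force at its end, in the units of the state.
- bot.sense(): the state, without advancing time (a new reading comes with each control period).
- vision.camera(name): name is "side" or "top"; returns a dict with "color" (420x560x3 uint8, blue, green, red), "fx", "fy", "cx", "cy" (pixels), "rvec" (rotation vector, rad) and "tvec" (3), from world to camera coordinates, as OpenCV has them. Camera axes: x right, y down, z forward; pixel columns grow to the right and rows downward; lengths in m; the calibration is good to about 2 mm. A picture is of the moment at which its call begins. There is no depth.
- bot.job_done(): hands the job in; it is judged then, once.
The state is a dict: "clock": time; "joint_positions": joint angles; "qd": joint speeds; "effort": joint torques, N m; "position": TCP position; "orientation": TCP orientation; "contact_force": force on the tool from outside, world axes, zero at the start; "ft_torque": the same for the moment, N m; "finger_gap": opening from 0.0 (shut) to 1.0 (fully open); "grasp_force": force on a finger pad.
Only numpy, scipy, OpenCV 4.12 (cv2) and the standard library are available. Lean on these libraries where they do the work, as an engineer would, in place of code of your own. Each camera call takes 0.05 s, during which the arm holds its last target. There are 200 camera calls.

## Working session

There is one attempt and no reset: what is moved stays moved. The work goes in short steps, Python scripts to look and compute and a tool call to move; the robot and the scene stay as the last step left them, time stands still between calls to the robot, and variables do not carry over. Pictures are saved under pics/ and viewed, at most 10 in all, crops included, and the job is handed in when it is done.

Besides the shell and the picture viewer there is one more tool, called after "Call:" as name(argument=value, ...) on one line, values as JSON. drive_tool: Moves the arm, as the interface text tells. Its arguments: {"type":"object","properties":{"rows":{"type":"array","items":{"type":"array"}},"newtons":{"type":"number"}},"required":["rows"]}

```bash
mkdir -p pics; python3 - <<'E'
from plant import bot, vision
import cv2,pickle
d={}
for n in("top","side"):
    c=vision.camera(n); d[n]=c; cv2.imwrite(f"pics/{n}0.png",cv2.resize(c["color"],(800,600),interpolation=cv2.INTER_CUBIC))
    print(n,c["fx"],c["cx"],c["cy"],c["rvec"],c["tvec"])
pickle.dump(d,open("c0.pkl","wb"))
s=bot.sense();print(s["clock"],s["position"],s["orientation"])
E
```

```text
top 412.9905344437851 276.9313611957293 206.54389484465233 [ 2.01698288 -2.19411346  0.24348424] [0.04136248 0.55937721 1.23190272]
side 465.5700545944517 285.5457379872395 207.3000345030363 [ 0.06256914 -2.76462287  1.4246546 ] [0.51940199 0.12719716 1.30821573]
0.1 [ 0.17343737 -0.5219058   0.40421733] [[ 9.48977218e-01  3.15344601e-01 -1.51797910e-04]
 [ 3.15344537e-01 -9.48976421e-01  1.25507718e-03]
 [ 2.51729175e-04 -1.23890829e-03 -9.99999201e-01]]
```

View pics/top0.png

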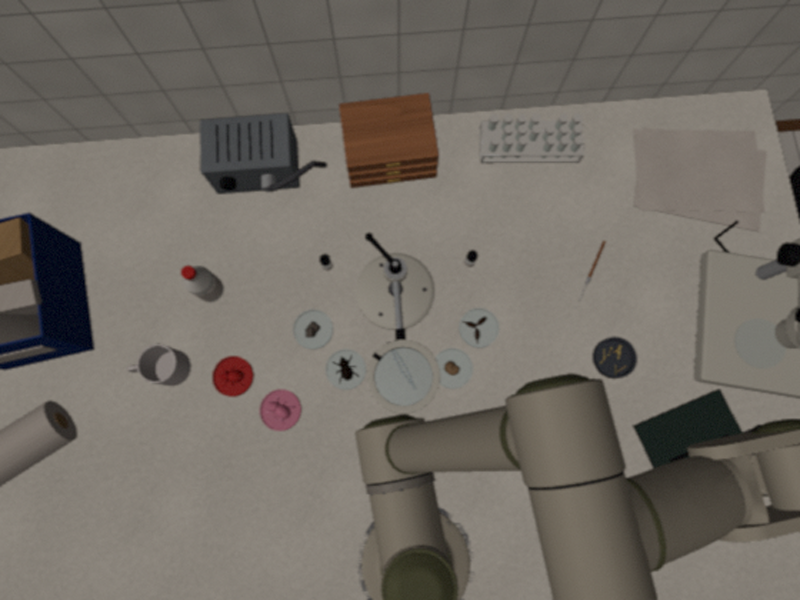

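View pics/side0.png

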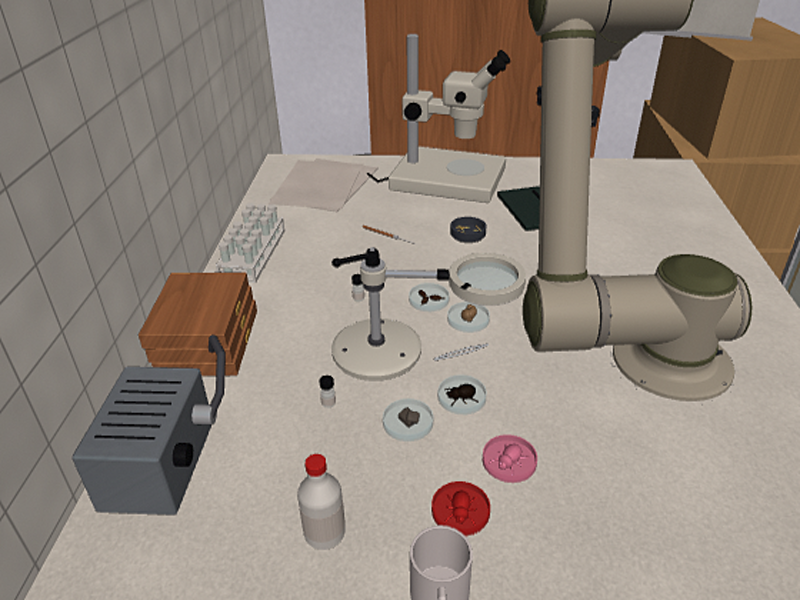

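The top view shows the lens near (403,377), the pivot cap near (396,268), the lever tip at (369,237), and the beetle dish at (346,369), which is to +y of the lens. The side view shows the beetle dish at (462,394). I'll take enlarged crops for accuracy.

```bash
python3 - <<'E'
import cv2,pickle
d=pickle.load(open("c0.pkl","rb"))
a=d["top"]["color"][155:295,200:350]; b=d["side"]["color"][165:315,225:375]
a=cv2.resize(a,None,fx=5,fy=4.2857/4.2857*4,interpolation=cv2.INTER_CUBIC) if 0 else cv2.resize(a,None,fx=4,fy=4,interpolation=cv2.INTER_CUBIC)
b=cv2.resize(b,None,fx=4,fy=4,interpolation=cv2.INTER_CUBIC)
cv2.imwrite("pics/ta.png",cv2.convertScaleAbs(a,alpha=1.5));cv2.imwrite("pics/sa.png",b)
E
```

```text
(no output)
```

View pics/ta.png

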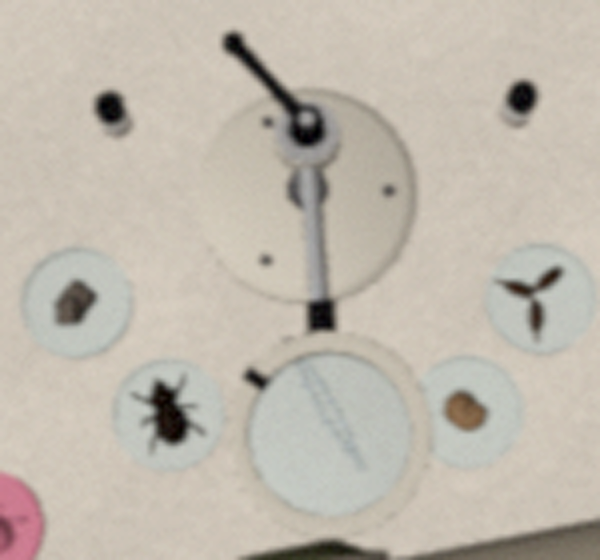

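View pics/sa.png

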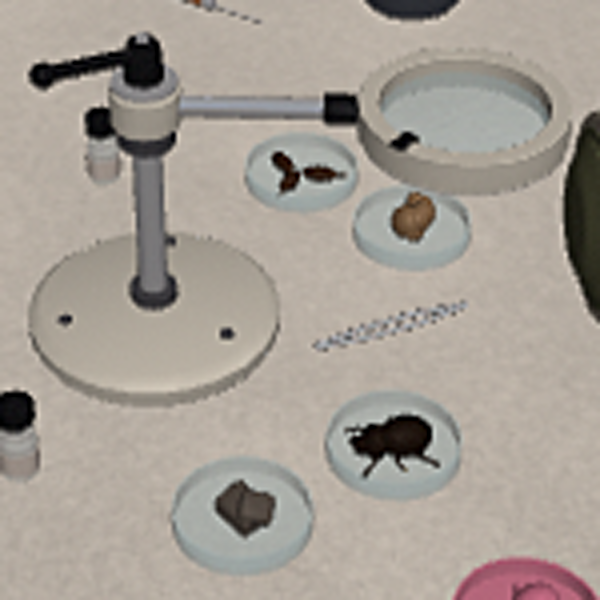

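Crop readings. Top: boss (308,126), lever tip (233,42), base (308,196), lens (330,434), dish (169,414), snail dish (468,411). Side: lever tip (42,75), boss top (145,42), dish (393,444).

```bash
cat > h.py <<'E'
import cv2,pickle,numpy as np
def ray(c,u,v):
    R=cv2.Rodrigues(np.array(c["rvec"]))[0];o=-R.T@np.array(c["tvec"]).ravel()
    return o,R.T@np.array([(u-c["cx"])/c["fx"],(v-c["cy"])/c["fy"],1])
def onz(c,u,v,z):
    o,d=ray(c,u,v);return o+d*(z-o[2])/d[2]
def tri(a,b):
    A=[];B=[]
    for o,d in(a,b):
        d=d/np.linalg.norm(d);P=np.eye(3)-np.outer(d,d);A.append(P);B.append(P@o)
    return np.linalg.lstsq(np.vstack(A),np.hstack(B),rcond=None)[0]
def proj(c,p): return cv2.projectPoints(np.array([p],float),np.array(c["rvec"]),np.array(c["tvec"]),np.array([[c["fx"],0,c["cx"]],[0,c["fy"],c["cy"]],[0,0,1.]]),None)[0].ravel()
E
python3 - <<'E'
from h import *
d=pickle.load(open("c0.pkl","rb"));T=d["top"];S=d["side"]
t=lambda u,v:((u+.5)/4-.5+200,(v+.5)/4-.5+155); s=lambda u,v:((u+.5)/4-.5+225,(v+.5)/4-.5+165)
np.set_printoptions(precision=4,suppress=True)
for n,p,z in[("boss",(308,126),.24),("base",(308,196),.024),("tip",(233,42),.239),("lens",(330,434),.187),("dish",(169,414),.0075),("snail",(468,411),.0075),("pods",(541,299),.0075),("rock",(77,302),.0075),("vialL",(110,106),.06),("vialR",(521,97),.06)]:
    print(n,onz(T,*t(*p),z))
for n,p,z in[("boss",(145,40),.24),("tip",(42,75),.239),("base",(154,315),.024),("lens",(466,106),.187),("dish",(393,444),.0075)]:
    print("S",n,onz(S,*s(*p),z))
for n,a,b in[("tip",(233,42),(42,75)),("lens",(330,434),(466,106)),("dish",(169,414),(393,444)),("boss",(308,126),(145,40))]:
    print("tri",n,tri(ray(T,*t(*a)),ray(S,*s(*b))))
E
```

```text
boss [ 0.5778 -0.0066  0.24  ]
base [ 0.5793 -0.0063  0.024 ]
tip [0.6422 0.0399 0.239 ]
lens [ 0.3732 -0.0044  0.187 ]
dish [0.415  0.1185 0.0075]
snail [ 0.3974 -0.1187  0.0075]
pods [ 0.4822 -0.1869  0.0075]
rock [0.5112 0.1867 0.0075]
vialL [0.6575 0.1453 0.06  ]
vialR [ 0.6373 -0.1816  0.06  ]
S boss [ 0.5819 -0.0059  0.24  ]
S tip [0.6429 0.0367 0.239 ]
S base [0.5825 0.0114 0.024 ]
S lens [ 0.3722 -0.0165  0.187 ]
S dish [0.4156 0.1173 0.0075]
tri tip [0.642  0.0399 0.2409]
tri lens [ 0.3729 -0.0043  0.195 ]
tri dish [0.4153 0.1184 0.0084]
tri boss [ 0.5801 -0.0067  0.2389]
```

Call:
drive_tool(rows=[[[26,35,0],-0.3,0],[[26,35,0],-0.3,0],[[26,35,0],-0.3,0],[[26,35,0],-0.3,0],[[26,35,0],-0.3,0],[[26,35,0],-0.3,0],[[26,35,0],-0.3,0],[[26,35,0],-0.3,0],[[26,35,0],-0.3,0],[[26,35,0],-0.3,0],[[26,35,0],-0.3,0],[[26,35,0],-0.38,0]])

```text
clock: 1.3
position: [0.4862, -0.1002, 0.4046]
orientation: [[1.0, -0.001, -0.0], [-0.001, -1.0, 0.0], [-0.0, -0.0, -1.0]]
contact_force: [-0.1, -0.3, 0.2]
finger_gap: 0.01
grasp_force: 0.0
```

Call:
drive_tool(rows=[[[0,20,0],0,0],[[0,20,0],0,0],[[0,0,-20],0,0],[[0,0,-20],0,0],[[0,0,-18],0,0],[[0,8,0],0,0],[[0,8,0],0,0],[[0,5,0],0,0],[[0,5,0],0,0],[[0,5,0],0,0],[[0,0,0],0,0]])

```text
clock: 2.4
position: [0.4854, -0.0303, 0.3471]
orientation: [[1.0, 0.0, 0.0], [0.0, -1.0, -0.0], [0.0, 0.0, -1.0]]
contact_force: [0.4, -0.3, -0.9]
finger_gap: 0.005
grasp_force: 0.0
```

Call:
drive_tool(rows=[[[-1,4,0],-0.5,0],[[-0.8,4.3,0],-0.5,0],[[-0.6,4.2,0],-0.5,0],[[-0.4,4.3,0],-0.5,0],[[-0.3,4.2,0],-0.5,0],[[0,4.3,0],-0.5,0],[[0.1,4.2,0],-0.5,0],[[0.3,4.3,0],-0.5,0],[[0.5,4.2,0],-0.5,0],[[0.7,4.3,0],-0.5,0],[[0.9,4.2,0],-0.5,0],[[1.0,4.1,0],-0.5,0]])

```text
clock: 3.6
position: [0.4855, 0.0194, 0.3468]
orientation: [[0.865, -0.502, -0.001], [-0.502, -0.865, -0.001], [-0.001, 0.002, -1.0]]
contact_force: [-3.5, -2.8, 2.1]
finger_gap: 0.006
grasp_force: 2.4
```

```bash
python3 - <<'E'
from plant import bot, vision
import cv2,pickle
c=vision.camera("side");d={"side":c,"top":vision.camera("top")};pickle.dump(d,open("c1.pkl","wb"))
a=cv2.resize(d["top"]["color"][155:295,200:350],None,fx=2.6,fy=2.6,interpolation=cv2.INTER_CUBIC)
b=cv2.resize(c["color"][165:305,225:375],None,fx=2.6,fy=2.6,interpolation=cv2.INTER_CUBIC)
cv2.imwrite("pics/c1.png",cv2.hconcat([a,b]))
s=bot.sense();print(s["clock"],s["position"],s["contact_force"])
E
```

```text
3.7 [0.48579631 0.01976055 0.34683043] [-0.36136493 -0.7036142  -0.17977871]
```

View pics/c1.png

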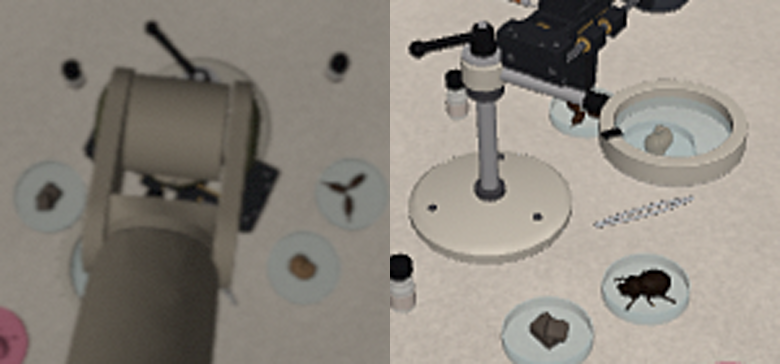

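The side view (right half) shows the ring's outline centred near (673,132), and the arm has swung part of the way. The top view is blocked by the robot's forearm, so I'm using the side view.

```bash
python3 - <<'E'
from h import *
d=pickle.load(open("c1.pkl","rb"));S=d["side"]
np.set_printoptions(precision=4,suppress=True)
def show(u,v):
    p=onz(S,u,v,.184);r=p-[.580,-.0065,0];print(p,np.hypot(*r[:2]),np.degrees(np.arctan2(r[1],-r[0])))
show(464.5/4-.5+225,120.5/4-.5+165)
show(284/2.6-.5+225,132.5/2.6-.5+165)
E
```

```text
[ 0.3739 -0.0044  0.184 ] 0.20615353337477005 0.595644890677313
[0.3951 0.0885 0.184 ] 0.20791464501642343 27.193890786328353
```

Call:
drive_tool(rows=[[[0.7,2.4,0],-0.3,0],[[0.8,2.4,0],-0.3,0],[[0.8,2.4,0],-0.3,0],[[0.9,2.4,0],-0.3,0],[[0.9,2.4,0],-0.3,0],[[0.9,2.3,0],-0.3,0],[[0,0,0],0,0]])

```text
clock: 4.4
position: [0.4907, 0.0339, 0.3468]
orientation: [[0.777, -0.629, -0.001], [-0.629, -0.777, -0.0], [-0.0, 0.0, -1.0]]
contact_force: [-2.3, -1.0, 1.0]
finger_gap: 0.007
grasp_force: 1.2
```

```bash
python3 - <<'E'
from plant import bot, vision
import cv2,pickle
c=vision.camera("side");d={"side":c};pickle.dump(d,open("c2.pkl","wb"))
cv2.imwrite("pics/c2.png",cv2.resize(c["color"][165:305,225:375],None,fx=4,fy=4,interpolation=cv2.INTER_CUBIC))
s=bot.sense();print(s["clock"],s["position"],s["contact_force"])
E
```

```text
4.45 [0.49071159 0.0338486  0.34676095] [-2.98699661 -1.55519427  0.6467327 ]
```

View pics/c2.png

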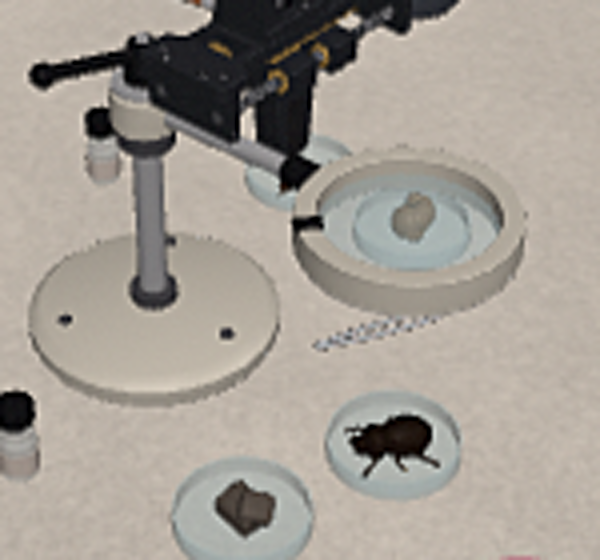

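The ring's outline spans x 292–526 and y 148–315, so its centre is about (409,231).

```bash
python3 - <<'E'
from h import *
S=pickle.load(open("c2.pkl","rb"))["side"]
for u,v in((409,231.5),(409,229)):
    p=onz(S,u/4-.4+225,v/4-.4+165,.184);r=p-[.580,-.0065,0];print(p,np.hypot(*r[:2]),np.degrees(np.arctan2(r[1],-r[0])))
E
```

```text
[0.41262897 0.1177     0.184     ] 0.20841953624051687 36.577776014820564
[0.4125735  0.11520324 0.184     ] 0.2069862588945093 36.013609491768285
```

Call:
drive_tool(rows=[[[0.4,0.7,0],0,0],[[0,0,0],0,0],[[-3,-4,0],0,0],[[-9,-12,0],0,0],[[-6,-8,10],0,0],[[0,-10,35],0,0],[[0,-20,40],0,0],[[0,-45,10],0,0],[[0,-48,0],0,0],[[0,-48,0],0,0],[[0,-48,0],0,0],[[0,-48,0],0,0]])

```text
clock: 5.65
position: [0.4719, -0.2587, 0.4428]
orientation: [[0.776, -0.63, 0.001], [-0.63, -0.776, -0.001], [0.001, -0.0, -1.0]]
contact_force: [1.0, 0.1, 0.6]
finger_gap: 0.004
grasp_force: 0.0
```

```bash
python3 - <<'E'
from plant import bot, vision
import cv2,pickle
d={n:vision.camera(n) for n in("top","side")};pickle.dump(d,open("c3.pkl","wb"))
cv2.imwrite("pics/c3.png",cv2.convertScaleAbs(cv2.resize(d["top"]["color"][155:295,200:350],None,fx=4,fy=4,interpolation=cv2.INTER_CUBIC),alpha=1.5))
s=bot.sense();print(s["clock"],s["position"],s["contact_force"])
E
```

```text
5.75 [ 0.47202129 -0.26153179  0.44169505] [-0.34801845 -0.38938688 -0.17099549]
```

View pics/c3.png

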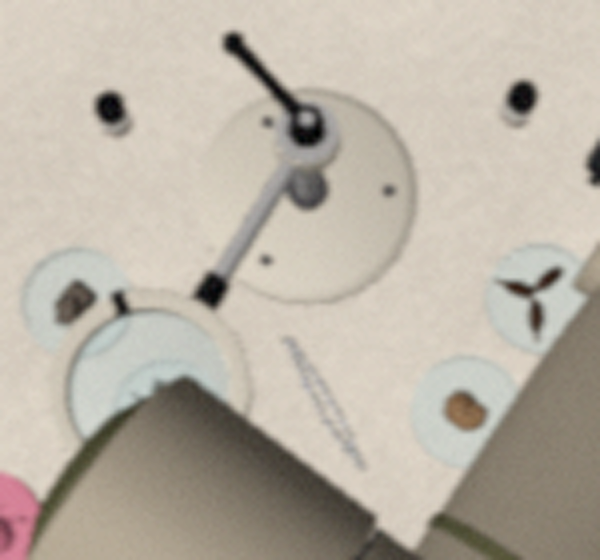

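The ring spans x 53–253 with its top at 288, so its centre is about (153,390). The dish centre is hidden behind the robot.

```bash
python3 - <<'E'
from h import *
T=pickle.load(open("c3.pkl","rb"))["top"]
f=lambda u,v,z:onz(T,u/4-.4+200,v/4-.4+155,z)
for q in((153,390),(153,388)):
    p=f(*q,.187);r=p-[.580,-.0065,0];print(p,np.hypot(*r[:2]),np.degrees(np.arctan2(r[1],-r[0])))
p=f(211,290,.188);r=p-[.58,-.0065,.0];print("sleeve",np.degrees(np.arctan2(r[1],-r[0])))
# predicted ring outline for candidate angles, to compare with the picture
for th in(35,36,37,38):
    t=np.radians(th);c=np.array([.58-.21*np.cos(t),-.0065+.21*np.sin(t),.196])
    P=np.array([proj(T,c+.07*np.array([np.cos(a),np.sin(a),0])) for a in np.linspace(0,6.28,90)])
    Q=(P-[200,155]+.4)*4;print(th,Q.min(0),Q.max(0))
E
```

```text
[0.41357429 0.11457052 0.187     ] 0.20580473381988532 36.03494701175782
[0.41495094 0.1144836  0.187     ] 0.20464169957769082 36.242011712164235
sleeve 37.25159978524928
35 [ 50.72387829 295.45261424] [255.63438001 500.52384035]
36 [ 46.20355046 292.787884  ] [251.04346348 497.70848084]
37 [ 41.73791417 290.04719188] [246.50505061 494.8129576 ]
38 [ 37.32840847 287.2315434 ] [242.02060733 491.83833786]
```

Call:
drive_tool(rows=[[[12,30,0],1,0],[[12,30,0],1,0],[[12,30,0],1,0],[[12,30,0],1,0],[[12,30,0],1,0],[[12,30,0],1,0],[[12,30,0],1,0],[[12,30,0],1,0],[[12,30,0],1,0],[[12,30,0],1,0],[[12,24,0],1,0],[[2,0,0],1,0]])

```text
clock: 6.95
position: [0.6072, 0.0702, 0.4423]
orientation: [[0.931, 0.365, 0.001], [0.365, -0.931, 0.001], [0.001, -0.001, -1.0]]
contact_force: [-0.4, -1.2, -0.4]
finger_gap: 0.006
grasp_force: 0.0
```

Call:
drive_tool(rows=[[[0,0,0],1,0],[[0,0,0],1,0],[[0,0,0],1,0],[[0,0,0],0.1,0]])

```text
clock: 7.35
position: [0.6066, 0.0675, 0.4426]
orientation: [[0.803, 0.596, 0.001], [0.596, -0.803, 0.0], [0.001, 0.0, -1.0]]
contact_force: [-0.3, -0.9, 0.7]
finger_gap: 0.007
grasp_force: 0.0
```

Call:
drive_tool(rows=[[[0,0,-20],0,0],[[0,0,-20],0,0],[[0,0,-14],0,0],[[4,-6,0],0,0],[[4,-5,0],0,0],[[3,-4,0],0,0],[[0,0,0],0,0]])

```text
clock: 8.05
position: [0.6186, 0.0519, 0.3886]
orientation: [[0.805, 0.594, 0.002], [0.594, -0.805, -0.0], [0.001, 0.001, -1.0]]
contact_force: [-0.2, 0.2, -0.3]
finger_gap: 0.006
grasp_force: 0.0
```

Call:
drive_tool(rows=[[[4,-2.9,0],-0.8,0],[[3.8,-3.1,0],-0.8,0],[[3.5,-3.3,0],-0.8,0],[[3.3,-3.6,0],-0.8,0],[[3.1,-3.9,0],-0.8,0],[[2.7,-4.0,0],-0.8,0],[[2.5,-4.2,0],-0.8,0],[[2.2,-4.4,0],-0.8,0],[[1.9,-4.5,0],-0.8,0],[[1.5,-4.6,0],-0.8,0],[[1.2,-4.7,0],-0.8,0],[[0.9,-4.9,0],-0.8,0]])

```text
clock: 9.25
position: [0.649, 0.0047, 0.3885]
orientation: [[0.979, -0.202, 0.002], [-0.202, -0.979, 0.0], [0.002, -0.001, -1.0]]
contact_force: [2.1, 2.4, 0.0]
finger_gap: 0.004
grasp_force: 1.0
```

Call:
drive_tool(rows=[[[0.6,-4.8,0],-0.8,0],[[0.2,-4.9,0],-0.8,0],[[-0.1,-4.9,0],-0.8,0],[[-0.5,-4.8,0],-0.8,0],[[-0.8,-4.9,0],-0.8,0],[[-1.1,-4.7,0],-0.8,0],[[-1.5,-4.7,0],-0.8,0]])

```text
clock: 9.95
position: [0.6457, -0.0289, 0.3884]
orientation: [[0.77, -0.638, 0.002], [-0.638, -0.77, 0.001], [0.001, -0.002, -1.0]]
contact_force: [1.5, 2.7, -0.0]
finger_gap: 0.011
grasp_force: 1.7
```

Call:
drive_tool(rows=[[[-0.7,-2.3,0],-0.4,0],[[-0.8,-2.3,0],-0.4,0],[[-0.9,-2.2,0],-0.4,0],[[-0.9,-2.2,0],-0.4,0],[[0,0,0],0,0]])

```text
clock: 10.45
position: [0.6432, -0.0357, 0.3886]
orientation: [[0.677, -0.736, 0.006], [-0.736, -0.677, 0.006], [0.0, -0.009, -1.0]]
contact_force: [11.1, 14.6, -1.7]
finger_gap: 0.003
grasp_force: 9.4
```

```bash
python3 - <<'E'
from plant import bot, vision
import cv2,pickle
d={n:vision.camera(n) for n in("side",)};pickle.dump(d,open("c4.pkl","wb"))
cv2.imwrite("pics/c4.png",cv2.resize(d["side"]["color"][165:305,225:375],None,fx=4,fy=4,interpolation=cv2.INTER_CUBIC))
s=bot.sense();print(s["clock"],s["position"],s["contact_force"],s["joint_positions"])
E
```

```text
10.5 [ 0.64316261 -0.03567855  0.38864725] [10.91424255 15.39697706 -0.66647991] [-13.73766641  32.04843501  59.5306151    0.39431094  88.14598267
 123.61598248]
```

View pics/c4.png

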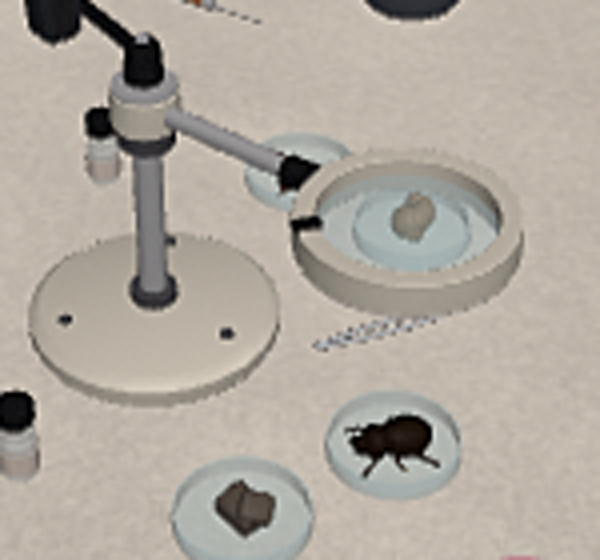

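The ring hasn't moved, and the force has risen sharply to 18 N, so the lever is at its stop. I'm backing off and checking.

Call:
drive_tool(rows=[[[2,2,0],0,0],[[6,7,0],0,0],[[8,9,0],0,0],[[0,0,20],0,0],[[0,0,40],0,0],[[0,0,30],0,0],[[-15,-45,0],0,0],[[-15,-45,0],0,0],[[-15,-45,0],0,0],[[-15,-45,0],0,0],[[-15,-45,0],0,0],[[-15,-45,0],0,0]])

```text
clock: 11.7
position: [0.5678, -0.2917, 0.478]
orientation: [[0.675, -0.738, 0.0], [-0.738, -0.675, -0.0], [0.0, 0.0, -1.0]]
contact_force: [1.0, -0.8, -0.3]
finger_gap: 0.001
grasp_force: 0.0
```

Call:
drive_tool(rows=[[[-20,-40,0],0,0],[[-20,-40,0],0,0],[[-20,-40,0],0,0],[[-20,-40,0],0,0],[[0,0,0],0,0],[[0,0,0],0,0]])

```text
clock: 12.3
position: [0.4883, -0.4508, 0.4774]
orientation: [[0.674, -0.739, -0.0], [-0.739, -0.674, 0.0], [-0.0, -0.0, -1.0]]
contact_force: [-0.6, -0.8, 0.5]
finger_gap: 0.003
grasp_force: 0.0
```

```bash
python3 - <<'E'
from plant import bot, vision
import cv2,pickle
d={n:vision.camera(n) for n in("top","side")};pickle.dump(d,open("c5.pkl","wb"))
f=lambda n,y:cv2.resize(d[n]["color"][y:y+150,200:350] if n=="top" else d[n]["color"][y:y+150,225:375],(400,400),interpolation=cv2.INTER_CUBIC)
cv2.imwrite("pics/c5.png",cv2.hconcat([f("top",150),f("side",165)]))
s=bot.sense();print(s["clock"],s["position"],s["contact_force"])
E
```

```text
12.4 [ 0.48911844 -0.44915261  0.47799073] [0.24005325 0.15625299 0.50175663]
```

View pics/c5.png

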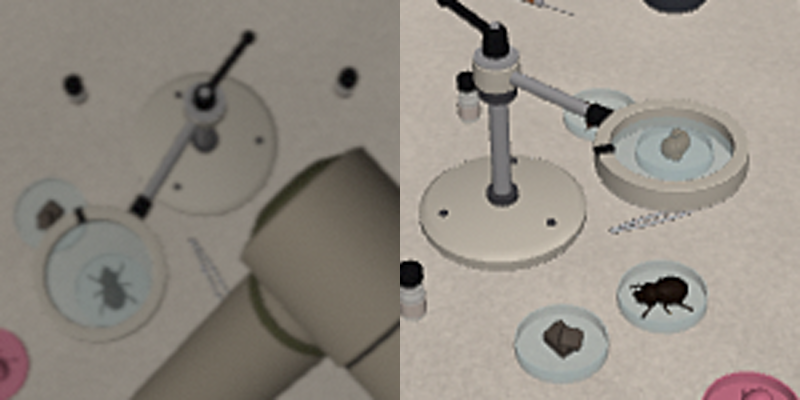

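The top view shows the lever tip at (249,37) and the whole ring, x 35–168 and y 206–341, with the beetle beneath it.

```bash
python3 - <<'E'
from h import *
T=pickle.load(open("c5.pkl","rb"))["top"]
f=lambda u,v,z:onz(T,(u+.5)/2.667-.5+200,(v+.5)/2.667-.5+150,z)
p=f(101.5,273.5,.19);print(p,"err",p[:2]-[.4153,.1184])
p=f(249,37,.239)-[.58,-.0065,0];print(p,np.degrees(np.arctan2(p[1],p[0])))
E
```

```text
[0.41286014 0.11462258 0.19      ] err [-0.00243986 -0.00377742]
[ 0.05857333 -0.05070079  0.239     ] -40.87930144129653
```

```bash
python3 -c "
from plant import bot
print(bot.job_done())"
```

```text
the job is handed in; nothing more can be done
None
```

I swung the lens over the beetle's dish (about 4–5 mm off centre by the last picture, limit 15 mm), turned the clamp lever clockwise until it hit what the force reading indicates is its stop, backed the robot clear and handed the job in at about 12.4 s; no verdict was returned.

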